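Stand the egg-shaped digester in its ring foundation

ROBOT

A 6-joint arm with a two-finger parallel gripper is mounted at the origin on the work surface. World frame = base frame: x ahead of the robot, y to its left, z up, the work surface at z = 0. Lengths are in m, angles in rad, forces in N, time in s.
With the tool pointing down it reaches from about 0.275 to 0.75 m from the base axis. Payload 10.2 kg.
Tool frame: the origin (TCP) lies midway between the tips of the shut fingers; the grasp point (between the pads) lies 19 mm behind it; z points along the fingers, y is the line along which they close (so a half turn about z gives the same grasp; the last joint's range is limited). The gripper opens to 88 mm and grips with 3 to 60 N. Pads are 18 mm wide; open, the fingers measure 123 mm over their backs; the gripper's body (75 mm by 187 mm) begins 45 mm behind the grasp point.
Start: joints at [1.05, 0.313, 1.498, -0, 1.331, -0.223], TCP at [0.154, 0.502, 0.239] pointing down, gripper open.
Joint ranges: [-2.94, 2.94], [-0.97, 2.17], [0.19, 2.56], [-1.23, 4.37], [0.02, 3.11], [-2.88, 2.88]. Speed limits (rad/s): [2.39, 2.39, 3.01, 3.14, 3.14, 3.14].

INTERFACE

Orientations are given as a rotation vector (axis times angle).
In Python, from station import * gives the robot as it stands.
- The arm moves only by the shell command python3 -m jog 'ROWS' [FORCE]. ROWS is JSON, a list that holds one entry, the list of rows, each a list of 7 numbers: the shift along the tool's x, y, z scaled (see below), then the turn, a rotation vector about the tool's x, y, z scaled (see below), then the opening, from 0 (shut) to 1 (fully open). A call has 1 to 20 rows; each row shifts and turns the commanded pose from where the row before left it, along the tool's axes as they then stand; what a row does not reach is not made up. The controller multiplies each number of a shift by 0.1 m and each number of a turn by 90 degrees. A row lasts 1/12 s, in which the tool goes at most 41.7 mm and 7.16 degrees, less where a joint would pass 70% of its speed; a pose out of reach is approached as far as the arm can. A call with a number of a shift or a turn outside -1 to 1 is refused whole. A call with a gripper value outside its range is refused whole. The fingers move at their own pace and stop on an object; FORCE is the grip in N (left out, the last holds). Time passes only in rows, so rows that do not move let the fingers close. It gives the time, the measured TCP pose, the force, the opening and the grip force at its end, in the units of the state.
- get_state(): the state, without advancing time (a new reading comes with each control period).
- capture(name): name is "side" or "top"; returns (picture, depth): 480x640x3 uint8, red, green, blue; 480x640 float32, m along the optical axis (not along the pixel's ray), 0 where there is no reading.
- camera_info(name): a dict with "fx", "fy", "cx", "cy" (pixels), "rvec" (rotation vector, rad) and "tvec" (3), from world to camera coordinates, as OpenCV has them. Camera axes: x right, y down, z forward; pixel columns grow to the right and rows downward; lengths in m; the calibration is good to about 2 mm. A picture is of the moment at which its call begins. camera_info takes no time and is no camera call.
- finish_job(): hands the job in; it is judged then, once.
The state is a dict: "t": time; "q": joint angles; "joint_vel": joint speeds; "joint_efforts": joint torques, N m; "tcp_pos": TCP position; "eef_rot": TCP orientation; "contact_force": force on the tool from outside, world axes, zero at the start; "moment": the same for the moment, N m; "finger_gap": finger opening in m; "grip_force": force on a finger pad.
Only numpy, scipy, OpenCV 4.12 (cv2) and the standard library are available. Lean on these libraries where they do the work, as an engineer would, in place of code of your own. Each camera call takes 0.05 s, during which the arm holds its last target. There are 200 camera calls.

TASK

Three white tank models stand in the dark storage tray. Take the egg-shaped one with the round bottom and little cap (not the ball, not the straight silo) and set it down gently, upright and centred, in the round ring foundation on its grey board, then let go. Leave the other two tanks standing in the tray.

Things in the scene. Friction and masses are not known exactly. Their poses are not given: they have to be found in the camera images.
- digester_center (a point): Egg-shaped tank, white plastic, 0.12 to 0.21 kg, loose, upright in a tray socket; point on its axis half-way up, z to the cap. 84 mm high: round bottom (radius 27 mm), straight waist 54 mm wide from 27 to 50 mm above the lowest point, taper to 24 mm at 75 mm, cap 18 mm wide. Weighted foot: it rights itself in a ring. In the socket its lowest point is 10 mm below the tray's top.
- ring_seat (a point): Centre of the ring foundation's mouth at rim level (34 mm above the table), z up. Fixed round concrete collar, 60 mm outer, 40 mm inner diameter, 22 mm high, amid a grey board 120 x 120 x 12 mm. Seated, the digester's lowest point is 9 mm below the rim, its half-way point 33 mm above it. A like board with a square collar is not wanted.
- ball_center (a point): Centre of the ball tank, a plain white sphere of 58 mm with a thin belt, loose in another socket, to be left there. The tray is fixed, dark, 220 x 220 x 18 mm, with four round sockets 41 mm across and 14 mm deep in a square, 110 mm between centres; one is empty.
- silo_center (a point): Silo, a straight white cylinder with a flat bottom, 36 mm in diameter (lid 39 mm) and 80 mm high, loose in another socket of the tray, to be left there; point on its axis half-way up.
There are look-alikes about, which are no part of the job. Leave any green look-alike of the part that bears digester_center alone.

How it is judged:
By the outcome, as a careful person would: the job done as asked, in the order asked, and still so for the second after the job is handed in, with the robot touching nothing.
It also fails if it takes over 35 s, if anything falls off the work surface, if the arm or the gripper's body presses on something with over 40 N, if the wrist force passes 120 N, or if a joint passes its speed limit or range.

## Working session

There is one attempt and no reset: what is moved stays moved. The work goes in short steps, Python scripts to look and compute and a shell command to move; the robot and the scene stay as the last step left them, time stands still between calls to the robot, and variables do not carry over. Pictures are saved under pics/ and viewed, at most 10 in all, crops included, and the job is handed in when it is done.

```bash
mkdir -p pics
cat > h.py <<'E'
from station import *
import numpy as np, cv2
def cam(n):
    c=camera_info(n); R=cv2.Rodrigues(np.array(c["rvec"],float))[0]; return c,R,np.array(c["tvec"],float)
def ray(n,u,v,z):
    c,R,t=cam(n); d=R.T@np.array([(u-c["cx"])/c["fx"],(v-c["cy"])/c["fy"],1]); o=-R.T@t
    return o+d*(z-o[2])/d[2]
def cloud(n,D):
    c,R,t=cam(n); v,u=np.mgrid[:480,:640]
    P=np.stack([(u-c["cx"])/c["fx"]*D,(v-c["cy"])/c["fy"]*D,D],-1)
    return (P-t)@R
def snap(n,f):
    I,D=capture(n); cv2.imwrite("pics/"+f+".png",I[:,:,::-1]); np.savez("pics/"+f+".npz",I=I,D=D); return I,D
E
python3 - <<'E'
from h import *
for n in("top","side"):
    snap(n,n+"0"); c,R,t=cam(n); print(n,c["fx"],-R.T@t,R[2])
print(get_state())
E
```

```text
top 434.05632526431555 [0.41834909 0.13048183 0.85923465] [ 0.19304738 -0.0202375  -0.98098071]
side 547.9894992566707 [ 0.13016328 -0.53422624  0.76839886] [ 0.40483605  0.63599686 -0.65697471]
{'t': 0.1, 'q': array([ 1.04959620e+00,  3.13380999e-01,  1.49832679e+00,  7.54708662e-06,
        1.33102367e+00, -2.23430531e-01]), 'joint_vel': array([ 0.00018081, -0.00041741, -0.00092962,  0.00086336,  0.00128124,
        0.00190029]), 'joint_efforts': array([ 3.33773954e-03, -4.02807605e+01, -2.52643400e+01,  6.96394150e-02,
        3.41881556e-02, -8.03274929e-05]), 'tcp_pos': array([0.15394473, 0.501698  , 0.2382379 ]), 'eef_rot': array([-4.65949545e-01, -3.10642029e+00,  1.66186115e-03]), 'contact_force': array([-0.22199487,  0.33543449,  0.21641442]), 'moment': array([-0.03565097, -0.00439402,  0.00826894]), 'grip_force': 0.0, 'finger_gap': 0.08815332867861017}
```

View pics/top0.png

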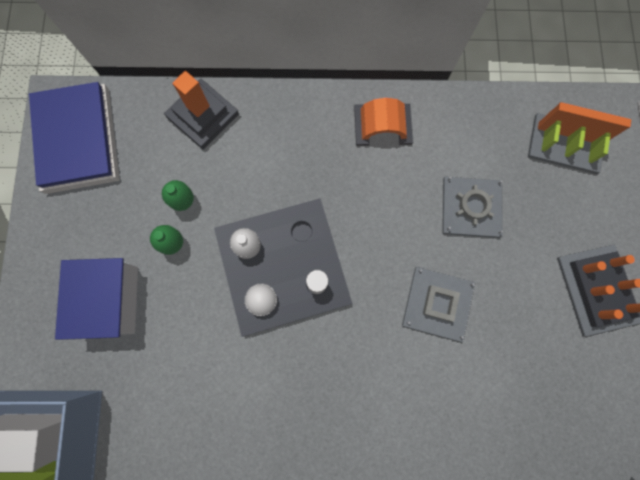

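View pics/side0.png

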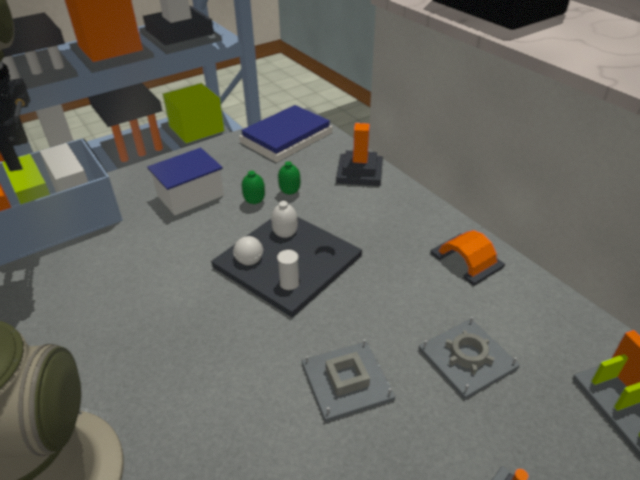

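Top view: egg tank at (245,242), ball at (261,300), silo at (317,282), empty socket at (302,231), round ring at (477,205), square collar at (443,305). The side view agrees: egg (284,220), ring (470,350). The two green look-alikes are outside the tray.

```bash
cat >> h.py <<'E'
from scipy.optimize import least_squares
def circ(P,r=None):
    f=lambda p:np.hypot(P[:,0]-p[0],P[:,1]-p[1])-(p[2] if r is None else r)
    x0=np.r_[P.mean(0)[:2],0.03][:3 if r is None else 2]
    s=least_squares(f,x0,loss="soft_l1",f_scale=.001); return s.x,np.abs(s.fun).mean()
E
python3 - <<'E'
from h import *
A=[]
seeds={"top":dict(egg=(245,242),ball=(261,300),silo=(317,282),ring=(477,205)),"side":dict(egg=(284,220),ball=(248,250),silo=(288,270),ring=(470,350))}
for n in seeds:
    z=np.load(f"pics/{n}0.npz"); P=cloud(n,z["D"]); I=z["I"].astype(int)
    for k,(u,v) in seeds[n].items():
        w=np.zeros((480,640),bool); w[v-32:v+33,u-32:u+33]=1
        w&=z["D"]>0
        if k=="ring":
            q=P[w&(abs(P[...,2]-.034)<.004)]; 
            print(n,k,len(q),q.mean(0).round(4))
            # outer edge by mask contour of rim
            m=(w&(P[...,2]>.027)&(P[...,2]<.045)).astype(np.uint8)
            cs,_=cv2.findContours(m,cv2.RETR_CCOMP,cv2.CHAIN_APPROX_NONE)
            for c in sorted(cs,key=len)[-2:]:
                e=np.array([ray(n,*p[0],.034) for p in c]); print("  contour",len(c),circ(e))
        else:
            m=(w&(I.min(2)>95)&(P[...,2]>.022)).astype(np.uint8)
            _,L,S,C=cv2.connectedComponentsWithStats(m); m=(L==np.argmax(S[1:,4])+1)
            q=P[m]; print(n,k,len(q),"zmax",q[:,2].max().round(4),"mean",q.mean(0).round(4))
            if k=="egg":
                b=q[(q[:,2]>.035)&(q[:,2]<.058)]; print("  waist",len(b),circ(b,.027),circ(b))
                b=q[q[:,2]>.083]; print("  cap",len(b),b.mean(0).round(4))
    b=P[(z["D"]>0)&(P[...,2]<.01)&(P[...,2]>-.01)&(P[...,0]>.2)&(P[...,0]<.7)]; print(n,"table z",np.median(b[:,2]))
E
```

```text
top egg 677 zmax 0.0935 mean [0.5673 0.2599 0.0739]
  waist 55 (array([0.5718027 , 0.26366433]), np.float64(0.0002583680858185573)) (array([0.57167621, 0.26357329, 0.0268594 ]), np.float64(0.00025724806518307884))
  cap 98 [0.5709 0.2629 0.0893]
top ball 778 zmax 0.0717 mean [0.4651 0.2299 0.0557]
top silo 377 zmax 0.0871 mean [0.4966 0.1269 0.0807]
top ring 374 [ 0.6582 -0.1903  0.033 ]
  contour 56 (array([ 0.65725326, -0.18900963,  0.01989255]), np.float64(0.0006347449257573808))
  contour 85 (array([ 0.65737889, -0.18927889,  0.02937059]), np.float64(0.0006221595414909026))
top table z -0.0012258038641761615
side egg 699 zmax 0.0948 mean [0.5635 0.2523 0.0625]
  waist 213 (array([0.57088116, 0.26689559]), np.float64(0.0010233856385793506)) (array([0.5706914 , 0.26638933, 0.02655413]), np.float64(0.0010180929980591292))
  cap 79 [0.5688 0.2636 0.0887]
side ball 624 zmax 0.0699 mean [0.4598 0.2219 0.0523]
side silo 632 zmax 0.0872 mean [0.4928 0.1212 0.064 ]
side ring 500 [ 0.6564 -0.1894  0.0336]
  contour 63 (array([ 0.65532512, -0.18931629,  0.01892984]), np.float64(0.000834264769847386))
  contour 103 (array([ 0.65558631, -0.18936384,  0.03043575]), np.float64(0.0009477462003880433))
side table z 0.00018712935611761417
```

```bash
python3 -m jog '[[[-0.29,-0.066,0,0,0,0,1],[-0.29,-0.066,0,0,0,0,1],[-0.29,-0.066,0,0,0,0,1],[-0.29,-0.066,0,0,0,0,1],[-0.29,-0.066,0,0,0,0,1],[-0.29,-0.066,0,0,0,0,1],[-0.29,-0.066,0,0,0,0,1],[-0.29,-0.066,0,0,0,0,1],[-0.29,-0.066,0,0,0,0,1],[-0.29,-0.066,0,0,0,0,1],[-0.29,-0.066,0,0,0,0,1],[-0.29,-0.066,0,0,0,0,1],[-0.29,-0.066,0,0,0,0,1],[-0.29,-0.066,0,0,0,0,1],[-0.29,-0.066,0,0,0,0,1],[-0.29,-0.066,0,0,0,0,1],[0,0,0,0,0,0,1],[0,0,0,0,0,0,1]]]'
cat >> h.py <<'E'
def to(x,y,z):
    s=get_state(); R=cv2.Rodrigues(s["eef_rot"])[0]
    print("t",s["t"],"tcp",s["tcp_pos"].round(4),"rot",s["eef_rot"].round(3),"F",s["contact_force"].round(2),"gap",round(s["finger_gap"],4),"grip",s["grip_force"],"shift/0.1",(R.T@(np.array([x,y,z])-s["tcp_pos"])*10).round(3))
E
python3 -c "
from h import *
to(.571,.2645,.034)"
```

```text
t: 1.6
tcp_pos: [0.5672, 0.2639, 0.2377]
eef_rot: [-0.469, -3.105, 0.001]
contact_force: [0.2, -0.2, -0.3]
finger_gap: 0.0882
grip_force: 0.0
t 1.6 tcp [0.5672 0.2639 0.2377] rot [-4.690e-01 -3.105e+00  1.000e-03] F [ 0.16 -0.17 -0.34] gap 0.0882 grip 0.0 shift/0.1 [-0.037  0.018  2.037]
```

```bash
python3 -m jog '[[[-0.037,0.018,0.25,0,0,0,1],[0,0,0.25,0,0,0,1],[0,0,0.25,0,0,0,1],[0,0,0.25,0,0,0,1],[0,0,0.25,0,0,0,1],[0,0,0,0,0,0,1],[0,0,0,0,0,0,1]]]'
python3 -c "
from h import *
to(.571,.2645,.034)
a,_=snap('side','s1');b,_=snap('top','t1')
cv2.imwrite('pics/c1.png',np.hstack([cv2.resize(a[100:300,184:384],(400,400)),cv2.resize(b[142:342,145:345],(400,400))])[:,:,::-1])"
```

```text
t: 2.18
tcp_pos: [0.5697, 0.266, 0.1136]
eef_rot: [-0.464, -3.105, 0.001]
contact_force: [0.1, -0.1, 0.8]
finger_gap: 0.0882
grip_force: 0.0
t 2.1833 tcp [0.5697 0.266  0.1136] rot [-4.640e-01 -3.105e+00  1.000e-03] F [ 0.06 -0.08  0.8 ] gap 0.0882 grip 0.0 shift/0.1 [-0.018 -0.01   0.796]
```

View pics/c1.png

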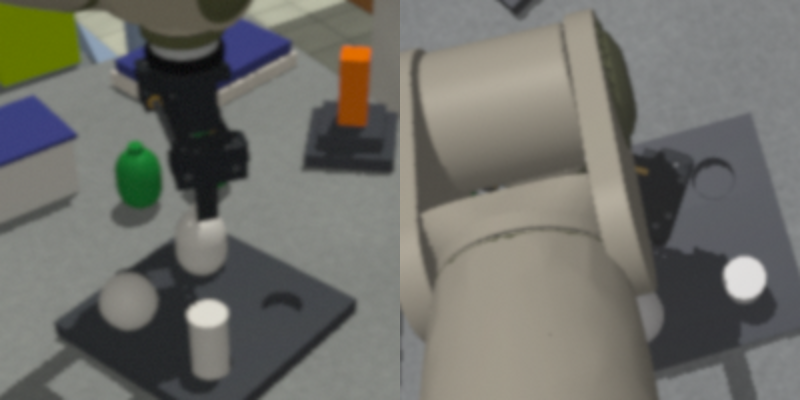

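The side crop shows the near finger in front of the egg's cap (206,205 in the crop), with the egg lined up between the fingers. The arm hides the egg from above. Next I'll go down and grip.

```bash
python3 -m jog '[[[-0.018,-0.01,0.2,0,0,0,1],[0,0,0.2,0,0,0,1],[0,0,0.15,0,0,0,1],[0,0,0.12,0,0,0,1],[0,0,0.12,0,0,0,1],[0,0,0,0,0,0,1],[0,0,0,0,0,0,0.5],[0,0,0,0,0,0,0.5],[0,0,0,0,0,0,0.5],[0,0,0,0,0,0,0.5],[0,0,0,0,0,0,0.5],[0,0,0,0,0,0,0.5],[0,0,0,0,0,0,0.5],[0,0,0,0,0,0,0.5],[0,0,0,0,0,0,0.5],[0,0,0,0,0,0,0.5]]]' 12
python3 -c "
from h import *
to(.571,.2645,.034)"
```

```text
t: 3.62
tcp_pos: [0.5726, 0.2645, 0.0354]
eef_rot: [0.466, 3.105, 0.002]
contact_force: [2.8, 4.8, 5.4]
finger_gap: 0.0538
grip_force: 12.0
t 3.6167 tcp [0.5726 0.2645 0.0354] rot [4.660e-01 3.105e+00 2.000e-03] F [2.85 4.83 5.37] gap 0.0538 grip 11.991111875977367 shift/0.1 [ 0.016 -0.005  0.014]
```

```bash
python3 -m jog '[[[0,0,0,0,0,0,0.5],[0,0,-0.05,0,0,0,0.5],[0,0,-0.1,0,0,0,0.5],[0,0,-0.15,0,0,0,0.5],[0,0,-0.2,0,0,0,0.5],[0,0,-0.2,0,0,0,0.5],[0,0,-0.2,0,0,0,0.5],[0,0,-0.2,0,0,0,0.5],[0,0,-0.2,0,0,0,0.5],[0,0,-0.2,0,0,0,0.5],[0,0,-0.1,0,0,0,0.5],[0,0,0,0,0,0,0.5],[0,0,0,0,0,0,0.5]]]' 18
python3 -c "
from h import *
to(.6565,-.189,.191)"
```

```text
t: 4.7
tcp_pos: [0.5719, 0.2637, 0.1942]
eef_rot: [-0.466, -3.106, 0.001]
contact_force: [0.1, -0.1, -1.6]
finger_gap: 0.0533
grip_force: 18.0
t 4.7 tcp [0.5719 0.2637 0.1942] rot [-4.660e-01 -3.106e+00  1.000e-03] F [ 0.15 -0.13 -1.61] gap 0.0533 grip 17.999365869909525 shift/0.1 [-2.137 -4.079  0.034]
```

```bash
python3 -m jog '[[[-0.06,-0.11,0,0,0,0,0.5],[-0.125,-0.24,0,0,0,0,0.5],[-0.125,-0.24,0,0,0,0,0.5],[-0.125,-0.24,0,0,0,0,0.5],[-0.125,-0.24,0,0,0,0,0.5],[-0.125,-0.24,0,0,0,0,0.5],[-0.125,-0.24,0,0,0,0,0.5],[-0.125,-0.24,0,0,0,0,0.5],[-0.125,-0.24,0,0,0,0,0.5],[-0.125,-0.24,0,0,0,0,0.5],[-0.125,-0.24,0,0,0,0,0.5],[-0.125,-0.24,0,0,0,0,0.5],[-0.125,-0.24,0,0,0,0,0.5],[-0.125,-0.24,0,0,0,0,0.5],[-0.125,-0.24,0,0,0,0,0.5],[-0.125,-0.24,0,0,0,0,0.5],[-0.125,-0.24,0,0,0,0,0.5],[-0.077,-0.13,0,0,0,0,0.5],[0,0,0,0,0,0,0.5],[0,0,0,0,0,0,0.5]]]'
python3 -c "
from h import *
to(.6565,-.189,.12)"
```

```text
t: 6.37
tcp_pos: [0.6559, -0.1896, 0.1931]
eef_rot: [-0.468, -3.104, -0.001]
contact_force: [0.6, 0.1, -1.0]
finger_gap: 0.054
grip_force: 18.0
t 6.3667 tcp [ 0.6559 -0.1896  0.1931] rot [-4.680e-01 -3.104e+00 -1.000e-03] F [ 0.64  0.14 -0.98] gap 0.054 grip 17.99873186275363 shift/0.1 [-0.005  0.007  0.731]
```

```bash
python3 -m jog '[[[0,0.006,0.15,0,0,0,0.5],[0,0,0.2,0,0,0,0.5],[0,0,0.2,0,0,0,0.5],[0,0,0.2,0,0,0,0.5],[0,0,0.2,0,0,0,0.5],[0,0,0.15,0,0,0,0.5],[0,0,0.08,0,0,0,0.5],[0,0,0,0,0,0,0.5],[0,0,0,0,0,0,0.5]]]'
python3 -c "
from h import *
to(.6565,-.189,.052)
a,D=snap('side','s2');b,_=snap('top','t2')
cv2.imwrite('pics/c2.png',np.hstack([cv2.resize(a[220:420,370:570],(400,400)),cv2.resize(b[105:305,377:577],(400,400))])[:,:,::-1])
for n in('side','top'):
    z=np.load('pics/'+n[0]+'2.npz');P=cloud(n,z['D']);m=(z['I'].min(2)>95)&(z['D']>0)&(np.hypot(P[...,0]-.6565,P[...,1]+.189)<.04)&(P[...,2]>.045)&(z['I'].astype(int).ptp(2)<25) if hasattr(np.ndarray,'ptp') else (z['I'].min(2)>95)&(z['D']>0)&(np.hypot(P[...,0]-.6565,P[...,1]+.189)<.04)&(P[...,2]>.045)
    q=P[m]; b=q[(q[:,2]>.077)&(q[:,2]<.097)]; print(n,len(q),len(b))
    if len(b)>8: print(circ(b,.027))
    if len(q)>8: print(q.min(0),q.max(0))
"
```

```text
t: 7.12
tcp_pos: [0.6569, -0.1877, 0.0771]
eef_rot: [-0.465, -3.107, -0.0]
contact_force: [-0.5, 0.5, -0.7]
finger_gap: 0.0535
grip_force: 18.0
t 7.1167 tcp [ 0.6569 -0.1877  0.0771] rot [-0.465 -3.107 -0.   ] F [-0.52  0.47 -0.72] gap 0.0535 grip 17.998584788292646 shift/0.1 [ 0.    -0.014  0.251]Traceback (most recent call last):
  File "<string>", line 7, in <module>
    z=np.load('pics/'+n[0]+'2.npz');P=cloud(n,z['D']);m=(z['I'].min(2)>95)&(z['D']>0)&(np.hypot(P[...,0]-.6565,P[...,1]+.189)<.04)&(P[...,2]>.045)&(z['I'].astype(int).ptp(2)<25) if hasattr(np.ndarray,'ptp') else (z['I'].min(2)>95)&(z['D']>0)&(np.hypot(P[...,0]-.6565,P[...,1]+.189)<.04)&(P[...,2]>.045)
                                                                                                                                                    ^^^^^^^^^^^^^^^^^^^^^^
AttributeError: `ptp` was removed from the ndarray class in NumPy 2.0. Use np.ptp(arr, ...) instead.
```

View pics/c2.png

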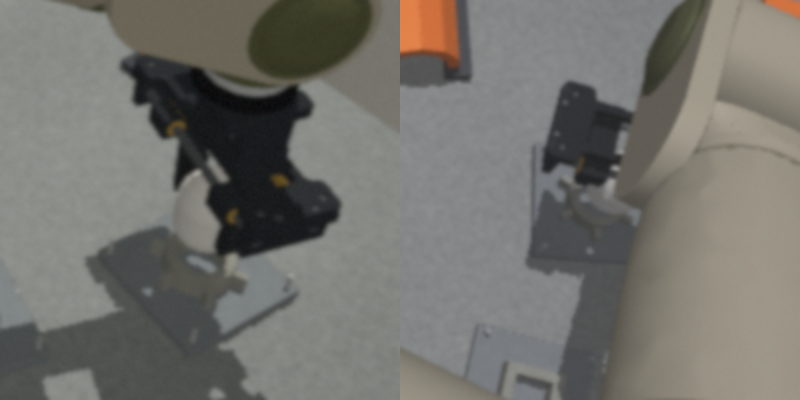

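The side crop shows the egg (195,215) held just above the ring (195,275), partly hidden by the gripper. The top view mostly shows the arm. Next I'll measure the offset in the side camera's own frame.

```bash
python3 -c "
from h import *
for n in('side','top'):
    z=np.load('pics/'+n[0]+'2.npz');P=cloud(n,z['D']);I=z['I'].astype(int)
    m=(I.min(2)>95)&(z['D']>0)&(np.hypot(P[...,0]-.6565,P[...,1]+.189)<.035)&(P[...,2]>.048)
    v,u=np.where(m); q=P[m]; print(n,len(q),u.min(),u.max(),v.min(),v.max(),q[:,2].min(),q[:,2].max())
    for lo,hi in((.078,.1),):
        b=q[(q[:,2]>lo)&(q[:,2]<hi)]; print(len(b), circ(b,.027) if len(b)>8 else '')
    # sphere fit of round bottom, r=27
    b=q[q[:,2]<.080]
    if len(b)>8:
        s=least_squares(lambda p:np.linalg.norm(b-p,axis=1)-.027,[.656,-.189,.077],loss='soft_l1',f_scale=.001);print('sphere',len(b),s.x,np.abs(s.fun).mean())
"
```

```text
side 1765 456 539 166 345 0.06361582299677018 0.36906697153066814
229 (array([ 0.65607215, -0.18620552]), np.float64(0.000745693630902046))
sphere 107 [ 0.65617574 -0.18593552  0.07765816] 0.0006252928121259717
top 2452 471 603 108 211 0.07247269172358023 0.3696013620776297
114 (array([ 0.65656152, -0.1895689 ]), np.float64(0.0004910475752448773))
sphere 33 [ 0.65668544 -0.18957176  0.07831672] 0.00033346251537627825
```

Both cameras put the egg within about 1 mm of the ring centre. Its bottom is near z = 0.051 and the seat is at 0.025. Lowering gently.

```bash
python3 -m jog '[[[0,0,0.05,0,0,0,0.5],[0,0,0.05,0,0,0,0.5],[0,0,0.04,0,0,0,0.5],[0,0,0.03,0,0,0,0.5],[0,0,0.02,0,0,0,0.5],[0,0,0.02,0,0,0,0.5],[0,0,0.015,0,0,0,0.5],[0,0,0.015,0,0,0,0.5],[0,0,0,0,0,0,0.5],[0,0,0,0,0,0,0.5],[0,0,0,0,0,0,0.5]]]'
python3 -c "
from h import *
to(.6565,-.189,.051)"
```

```text
t: 8.13
tcp_pos: [0.6576, -0.1886, 0.0532]
eef_rot: [0.466, 3.105, -0.001]
contact_force: [4.5, -1.7, 1.0]
finger_gap: 0.0535
grip_force: 18.0
t 8.1333 tcp [ 0.6576 -0.1886  0.0532] rot [ 4.660e-01  3.105e+00 -1.000e-03] F [ 4.52 -1.73  1.04] gap 0.0535 grip 17.99586762674153 shift/0.1 [ 0.009 -0.007  0.022]
```

```bash
python3 -m jog '[[[-0.01,-0.006,0,0,0,0,0.5],[0,0,0,0,0,0,0.5],[0,0,0.01,0,0,0,0.5],[0,0,0,0,0,0,0.5],[0,0,0,0,0,0,0.5],[0,0,0,0,0,0,0.5]]]'
python3 -c "
from h import *
to(.6565,-.189,.051)"
```

```text
t: 8.63
tcp_pos: [0.6581, -0.1891, 0.0526]
eef_rot: [0.466, 3.105, -0.0]
contact_force: [3.6, 0.8, 5.0]
finger_gap: 0.0536
grip_force: 18.0
t 8.6333 tcp [ 0.6581 -0.1891  0.0526] rot [ 0.466  3.105 -0.   ] F [3.62 0.77 4.97] gap 0.0536 grip 17.990255202166736 shift/0.1 [ 0.016 -0.004  0.015]
```

```bash
python3 -m jog '[[[-0.007,0,0,0,0,0,0.5],[0,0,0,0,0,0,0.5],[0,0,0,0,0,0,0.5],[0,0,0,0,0,0,0.5]]]' 3
python3 -m jog '[[[0,0,0,0,0,0,0.63],[0,0,0,0,0,0,0.65],[0,0,0,0,0,0,0.68],[0,0,0,0,0,0,0.75],[0,0,0,0,0,0,0.85],[0,0,0,0,0,0,1],[0,0,0,0,0,0,1],[0,0,0,0,0,0,1],[0,0,0,0,0,0,1],[0,0,0,0,0,0,1],[0,0,0,0,0,0,1],[0,0,0,0,0,0,1]]]'
python3 -c "
from h import *
a,D=snap('side','s3');cv2.imwrite('pics/c3.png',cv2.resize(a[220:420,370:570],(600,600))[:,:,::-1])"
```

```text
t: 8.97
tcp_pos: [0.6585, -0.1892, 0.0519]
eef_rot: [0.466, 3.106, 0.0]
contact_force: [3.2, 1.1, 4.3]
finger_gap: 0.054
grip_force: 3.0
t: 9.97
tcp_pos: [0.6583, -0.1893, 0.0517]
eef_rot: [0.466, 3.107, -0.0]
contact_force: [-0.1, 0.2, 0.8]
finger_gap: 0.0886
grip_force: 0.0
```

View pics/c3.png

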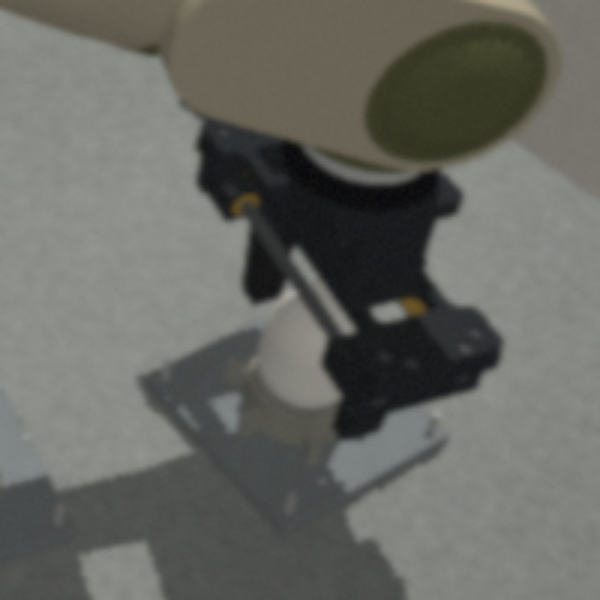

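The egg (295,355 in the crop) sits in the ring and the fingers are open on both sides, clear of it. Next I'll go straight up and back off.

```bash
python3 -m jog '[[[0,0,-0.05,0,0,0,1],[0,0,-0.1,0,0,0,1],[0,0,-0.2,0,0,0,1],[0,0,-0.3,0,0,0,1],[0,0,-0.3,0,0,0,1],[0,0,-0.3,0,0,0,1],[0,0,-0.3,0,0,0,1],[0.3,0,0,0,0,0,1],[0.3,0,0,0,0,0,1],[0.3,0,0,0,0,0,1],[0.3,0,0,0,0,0,1],[0.3,0,0,0,0,0,1],[0.3,0,0,0,0,0,1],[0.3,0,0,0,0,0,1],[0.3,0,0,0,0,0,1],[0.3,0,0,0,0,0,1],[0,0,0,0,0,0,1],[0,0,0,0,0,0,1]]]'
python3 -c "
from h import *
a,D=snap('side','s4');b,_=snap('top','t4')
cv2.imwrite('pics/c4.png',np.hstack([cv2.resize(a[180:430,210:560],(400,286)),cv2.resize(b[105:355,200:550],(400,286))])[:,:,::-1])
for n in('side','top'):
    z=np.load('pics/'+n[0]+'4.npz');P=cloud(n,z['D'])
    q=P[(z['I'].min(2)>95)&(z['D']>0)&(np.hypot(P[...,0]-.6565,P[...,1]+.189)<.04)&(P[...,2]>.04)&(P[...,2]<.12)]
    if len(q)<20: print(n,len(q)); continue
    b=q[(q[:,2]>.054)&(q[:,2]<.074)]; print(n,len(q),'waist',circ(b,.027)[0] if len(b)>8 else len(b),'zmax',q[:,2].max(),'cap',q[q[:,2]>.1].mean(0))
"
```

```text
t: 11.52
tcp_pos: [0.4, -0.11, 0.208]
eef_rot: [0.466, 3.104, -0.002]
contact_force: [0.4, 0.1, 0.5]
finger_gap: 0.0881
grip_force: 0.0
side 1209 waist [ 0.6592724  -0.18775404] zmax 0.11138708965831648 cap [ 0.65824787 -0.18977174  0.10578608]
top 811 waist [ 0.65944398 -0.1911264 ] zmax 0.11083201852487204 cap [ 0.66026677 -0.18993275  0.10585994]
```

View pics/c4.png

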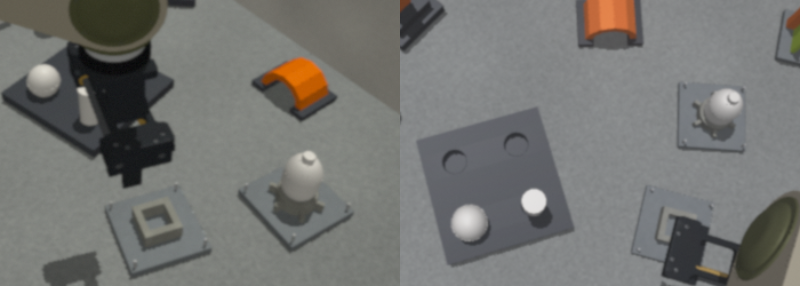

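Both crops show the egg in the round ring with its cap up, but it looks slightly leaned. The ball and silo are still in the tray. I'll measure the tilt from the silhouettes against a vertical axis projected through the ring.

```bash
cat > tilt.py <<'E'
from h import *
import sys
def axis(n,f,c,zb,lab):
    z=np.load(f'pics/{f}.npz');P=cloud(n,z['D']);ci,R,t=cam(n)
    m=(z['D']>0)&(z['I'].min(2)>85)&(np.hypot(P[...,0]-c[0],P[...,1]-c[1])<.045)&(P[...,2]>zb+.022)&(P[...,2]<.13)
    pr=lambda p:(lambda q:np.array([q[0]/q[2]*ci['fx']+ci['cx'],q[1]/q[2]*ci['fy']+ci['cy']]))(R@np.array(p)+t)
    a=pr([*c,zb+.027]);b=pr([*c,zb+.084]);e=(b-a)/np.linalg.norm(b-a);nrm=np.array([-e[1],e[0]])
    k=np.linalg.norm(b-a)/57
    v,u=np.where(m);q=np.stack([u,v],1)-a; s=q@e;w=q@nrm; out=[]
    for s0 in np.arange(0,np.linalg.norm(b-a)+4,3):
        i=abs(s-s0)<1.6
        if i.sum()>4: out.append((round(s0,0),round((w[i].max()+w[i].min())/2,1),round(w[i].max()-w[i].min(),1)))
    print(lab,n,'axis len px',round(57*k,1),'(s,mid,width)',*[tuple(map(float,o)) for o in out])
    cap=P[m&(P[...,2]>zb+.0775)]; print('   cap pts',len(cap),cap.mean(0).round(4), 'camera sideways normal px', nrm.round(2))
E
python3 - <<'E'
from tilt import *
for n in('side','top'): snap(n,n[0]+'5')
for n in('side','top'):
    axis(n,n+'0',(.5715,.264),.008,'tray')
    axis(n,n[0]+'5',(.6568,-.189),.025,'ring')
E
```

```text
tray side axis len px 21.5 (s,mid,width) (0.0, -0.9, 24.2) (3.0, -0.7, 24.2) (6.0, -0.9, 25.1) (9.0, -0.8, 25.1) (12.0, -1.1, 24.2) (15.0, -0.9, 22.1) (18.0, -0.7, 18.1) (21.0, -1.1, 13.0) (24.0, -0.8, 7.1)
   cap pts 55 [0.5692 0.2644 0.0907] camera sideways normal px [ 1.   -0.07]
ring side axis len px 23.9 (s,mid,width) (0.0, 0.2, 33.2) (3.0, 0.2, 34.2) (6.0, 0.4, 34.2) (9.0, 0.6, 34.7) (12.0, 0.4, 33.5) (15.0, 0.6, 33.0) (18.0, 0.9, 31.3) (21.0, 0.7, 26.0) (24.0, 1.0, 21.8) (27.0, 0.8, 12.4)
   cap pts 106 [ 0.66   -0.1899  0.1074] camera sideways normal px [0.97 0.26]
tray top axis len px 7.6 (s,mid,width) (0.0, 0.3, 28.4) (3.0, 0.1, 28.4) (6.0, 0.2, 27.7) (9.0, 0.1, 26.2)
   cap pts 81 [0.5711 0.2633 0.0905] camera sideways normal px [ 0.76 -0.65]
ring top axis len px 14.7 (s,mid,width) (0.0, -0.0, 27.2) (3.0, -0.1, 27.8) (6.0, -0.5, 28.2) (9.0, -0.7, 27.8) (12.0, -0.5, 26.6) (15.0, -0.5, 24.2) (18.0, -0.2, 20.0)
   cap pts 78 [ 0.6614 -0.1907  0.1075] camera sideways normal px [0.6 0.8]
```

```bash
cat > fit.py <<'E'
from h import *
def fit(n,f,c,zb):
    z=np.load(f'pics/{f}.npz');P=cloud(n,z['D'])
    q=P[(z['D']>0)&(z['I'].min(2)>85)&(np.hypot(P[...,0]-c[0],P[...,1]-c[1])<.04)&(P[...,2]>zb+.022)&(P[...,2]<.13)]
    h=[0,.027,.050,.075]; 
    def res(p):
        a=np.array([p[3],p[4],1]);a/=np.linalg.norm(a); d=q-p[:3]; s=d@a; r=np.linalg.norm(d-np.outer(s,a),axis=1)
        cyl=r-.027; sph=np.hypot(r,s)-.027; cone=((r-.027)*.025+(s-.023)*.015)/np.hypot(.025,.015)
        cap=np.minimum(np.abs(r-.009),np.abs(s-.057))
        return np.where(s<0,sph,np.where(s<.023,cyl,np.where(s<.048,cone,cap)))
    s=least_squares(res,[*c,zb+.027,0,0],loss='soft_l1',f_scale=.0007,diff_step=1e-4,x_scale=[.01,.01,.01,.1,.1])
    print(f,n,'sphere centre',s.x[:3].round(4),'tilt deg x,y',np.degrees(s.x[3:]).round(1),'res mm',round(1000*np.median(abs(s.fun)),2))
E
python3 -c "
from fit import *
for n in('side','top'):
    fit(n,n+'0',(.5715,.264),.008); fit(n,n[0]+'4',(.6568,-.189),.025); fit(n,n[0]+'5',(.6568,-.189),.025)"
```

```text
side0 side sphere centre [0.5707 0.2665 0.0387] tilt deg x,y [0.3 0.5] res mm 1.09
s4 side sphere centre [ 0.6585 -0.1877  0.0551] tilt deg x,y [ 4.4 -1. ] res mm 0.88
s5 side sphere centre [ 0.6585 -0.1879  0.0552] tilt deg x,y [ 3.9 -0.5] res mm 0.87
top0 top sphere centre [0.5712 0.2629 0.0376] tilt deg x,y [1.4 2. ] res mm 0.93
t4 top sphere centre [ 0.6587 -0.1906  0.0546] tilt deg x,y [ 4.6 -2.5] res mm 0.82
t5 top sphere centre [ 0.6587 -0.1909  0.0548] tilt deg x,y [ 4.5 -1.2] res mm 0.81
```

The egg is seated, since its height matches, but it leans about 4° toward +x. I nudged it that way before releasing. To mend it, I'll turn the gripper so its flat pads close along x on the straight waist, which squares the egg up, and then release.

```bash
python3 -c "
from h import *
print(get_state()['q'].round(3))"
python3 -m jog '[[[0,0,0,0,0,0.076,1],[0,0,0,0,0,0.076,1],[0,0,0,0,0,0.076,1],[0,0,0,0,0,0.076,1],[0,0,0,0,0,0.076,1],[0,0,0,0,0,0.076,1],[0,0,0,0,0,0.076,1],[0,0,0,0,0,0.076,1],[0,0,0,0,0,0.076,1],[0,0,0,0,0,0.076,1],[0,0,0,0,0,0.076,1],[0,0,0,0,0,0.076,1],[0,0,0,0,0,0,1]]]'
python3 -c "
from h import *
print(get_state()['q'].round(3), cv2.Rodrigues(get_state()['eef_rot'])[0].round(3))
to(.6585,-.1893,.2)"
```

```text
[-0.552  0.101  1.848  0.     1.192 -1.825]
t: 12.8
tcp_pos: [0.4008, -0.1103, 0.2066]
eef_rot: [-2.395, -2.032, 0.0]
contact_force: [0.4, -0.1, -0.2]
finger_gap: 0.0882
grip_force: 0.0
[-0.552  0.101  1.849  0.     1.192 -0.388] [[ 0.163  0.987 -0.   ]
 [ 0.987 -0.163  0.   ]
 [ 0.    -0.    -1.   ]]
t 12.8 tcp [ 0.4008 -0.1103  0.2066] rot [-2.395 -2.032  0.   ] F [ 0.41 -0.09 -0.17] gap 0.0882 grip 0.0 shift/0.1 [-0.36   2.671  0.065]
```

```bash
python3 -m jog '[[[-0.036,0.267,0,0,0,0,1],[-0.036,0.267,0,0,0,0,1],[-0.036,0.267,0,0,0,0,1],[-0.036,0.267,0,0,0,0,1],[-0.036,0.267,0,0,0,0,1],[-0.036,0.267,0,0,0,0,1],[-0.036,0.267,0,0,0,0,1],[-0.036,0.267,0,0,0,0,1],[-0.036,0.267,0,0,0,0,1],[-0.036,0.267,0,0,0,0,1],[0,0,0,0,0,0,1],[0,0,0,0,0,0,1]]]'
python3 -c "
from h import *
to(.6585,-.1893,.052)"
```

```text
t: 13.8
tcp_pos: [0.6587, -0.1882, 0.205]
eef_rot: [-2.387, -2.04, 0.001]
contact_force: [0.0, 0.3, -0.0]
finger_gap: 0.088
grip_force: 0.0
t 13.8 tcp [ 0.6587 -0.1882  0.205 ] rot [-2.387e+00 -2.040e+00  1.000e-03] F [ 0.02  0.31 -0.04] gap 0.088 grip 0.0 shift/0.1 [-0.012  0.003  1.53 ]
```

```bash
python3 -m jog '[[[-0.01,0,0.25,0,0,0,1],[0,0,0.25,0,0,0,1],[0,0,0.25,0,0,0,1],[0,0,0.25,0,0,0,1],[0,0,0.2,0,0,0,1],[0,0,0.15,0,0,0,1],[0,0,0.1,0,0,0,1],[0,0,0.075,0,0,0,1],[0,0,0,0,0,0,1],[0,0,0,0,0,0,0.85],[0,0,0,0,0,0,0.75],[0,0,0,0,0,0,0.68],[0,0,0,0,0,0,0.66],[0,0,0,0,0,0,0.64],[0,0,0,0,0,0,0.63],[0,0,0,0,0,0,0.62],[0,0,0,0,0,0,0.6],[0,0,0,0,0,0,0.55],[0,0,0,0,0,0,0.55],[0,0,0,0,0,0,0.55]]]' 8
python3 -c "
from h import *
to(.6585,-.1893,.052)"
```

```text
t: 15.47
tcp_pos: [0.6592, -0.1894, 0.0555]
eef_rot: [2.389, 2.035, 0.003]
contact_force: [4.6, -0.6, 3.9]
finger_gap: 0.0543
grip_force: 7.8
t 15.4667 tcp [ 0.6592 -0.1894  0.0555] rot [2.389 2.035 0.003] F [ 4.63 -0.58  3.94] gap 0.0543 grip 7.7954421810864005 shift/0.1 [ 0.    -0.007  0.035]
```

```bash
python3 -m jog '[[[0,0.005,0,0,0,0,0.55],[0,0.005,0,0,0,0,0.55],[0,0,0,0,0,0,0.55],[0,0,0,0,0,0,0.55],[0,0,0,0,0,0,0.55]]]' 12
```

```text
t: 15.88
tcp_pos: [0.6595, -0.1894, 0.0553]
eef_rot: [2.39, 2.036, 0.001]
contact_force: [2.5, -0.6, 5.7]
finger_gap: 0.0541
grip_force: 11.9
```

```bash
python3 -m jog '[[[0,0,0,0,0,0,0.7],[0,0,0,0,0,0,0.7],[0,0.01,0.02,0,0,0,0.7],[0,0,0.025,0,0,0,0.7],[0,0,0,0,0,0,0.7],[0,0,0,0,0,0,0.66],[0,0,0,0,0,0,0.64],[0,0,0,0,0,0,0.63],[0,0,0,0,0,0,0.62],[0,0,0,0,0,0,0.6],[0,0,0,0,0,0,0.55],[0,0,0,0,0,0,0.55],[0,0,0,0,0,0,0.55],[0,0,0,0,0,0,0.55]]]' 15
```

```text
t: 17.05
tcp_pos: [0.6599, -0.1893, 0.0498]
eef_rot: [2.391, 2.037, -0.0]
contact_force: [0.4, 0.2, 0.5]
finger_gap: 0.0541
grip_force: 14.9
```

Lateral and vertical forces are now near zero while gripping, so the egg is centred and square. Releasing.

```bash
python3 -m jog '[[[0,0,0,0,0,0,0.62],[0,0,0,0,0,0,0.64],[0,0,0,0,0,0,0.67],[0,0,0,0,0,0,0.75],[0,0,0,0,0,0,0.9],[0,0,0,0,0,0,1],[0,0,0,0,0,0,1],[0,0,0,0,0,0,1],[0,0,-0.05,0,0,0,1],[0,0,-0.1,0,0,0,1],[0,0,-0.2,0,0,0,1],[0,0,-0.3,0,0,0,1],[0,0,-0.3,0,0,0,1],[0,0,-0.3,0,0,0,1],[0,0,-0.3,0,0,0,1]]]' 3
python3 -m jog '[[[0.036,-0.267,0,0,0,0,1],[0.036,-0.267,0,0,0,0,1],[0.036,-0.267,0,0,0,0,1],[0.036,-0.267,0,0,0,0,1],[0.036,-0.267,0,0,0,0,1],[0.036,-0.267,0,0,0,0,1],[0.036,-0.267,0,0,0,0,1],[0.036,-0.267,0,0,0,0,1],[0.036,-0.267,0,0,0,0,1],[0,0,0,0,0,0,1],[0,0,0,0,0,0,1],[0,0,0,0,0,0,1]]]'
python3 -c "
from fit import *
a,_=snap('side','s6');b,_=snap('top','t6')
cv2.imwrite('pics/c6.png',np.hstack([cv2.resize(a[180:430,210:560],(400,286)),cv2.resize(b[105:355,200:550],(400,286))])[:,:,::-1])
for n in('side','top'): fit(n,n[0]+'6',(.6568,-.189),.025)"
```

```text
t: 18.3
tcp_pos: [0.6598, -0.1893, 0.2075]
eef_rot: [2.391, 2.037, 0.001]
contact_force: [0.9, -0.2, -0.6]
finger_gap: 0.0881
grip_force: 0.0
t: 19.3
tcp_pos: [0.4286, -0.1196, 0.2056]
eef_rot: [2.39, 2.036, 0.001]
contact_force: [-0.3, -0.6, -0.7]
finger_gap: 0.088
grip_force: 0.0
s6 side sphere centre [ 0.6584 -0.1877  0.0554] tilt deg x,y [ 4.7 -0.8] res mm 0.87
t6 top sphere centre [ 0.6586 -0.1908  0.0546] tilt deg x,y [ 4.8 -1.5] res mm 0.89
```

View pics/c6.png

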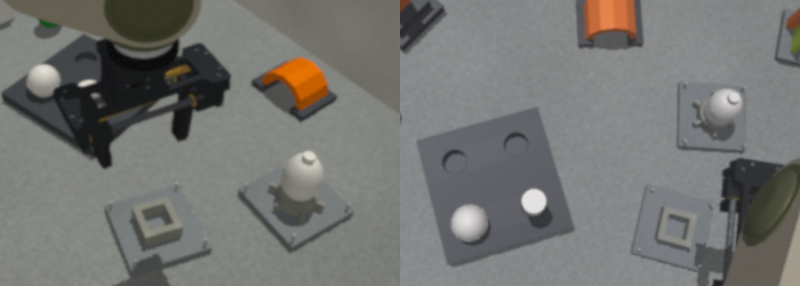

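The egg stands in the round ring ((302,175) left crop, (723,107) right crop), with the ball and silo still in the tray and the gripper clear. The square grip left the fitted tilt unchanged. The silhouette axes, which don't depend on depth, show only about 1°, so the 4° is depth bias.

```bash
python3 -c "
from station import *
print(finish_job())"
```

```text
the job is handed in; nothing more can be done
None
```

I set the egg tank in the round ring foundation, centred to within about 2 mm, let go, and handed the job in at about 19.5 s with no verdict returned; it leans about 1° by its outline, though the depth fits read 4–5°, which I took as bias, and the ball and silo still stand in the tray.

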